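# Level the tube balance before the centrifuge run

### The arm

A 6-joint arm with a two-finger parallel gripper is mounted at the origin on the work surface. World frame = base frame: x ahead of the robot, y to its left, z up, the work surface at z = 0. Lengths are in m, angles in rad, forces in N, time in s.
With the tool pointing down it reaches from about 0.225 to 0.875 m from the base axis. Payload 3.4 kg.
Tool frame: the origin (TCP) lies between the finger pads; the fingertips stand 19 mm ahead of it and the grasp point (between the pads) is the TCP; z points along the fingers, y is the line along which they close (so a half turn about z gives the same grasp; the last joint's range is limited). The gripper opens to 85 mm and grips with 20 to 120 N. Pads are 22 mm wide; open, the fingers measure 114 mm over their backs; the gripper's body (76 mm by 85 mm) begins 54 mm behind the grasp point. The pads swing forward as they close: fully open they stand 13 mm farther back than shut.
Start: joints at [1.007, 0.276, 1.505, -0, 1.361, -0.121], TCP at [0.246, 0.52, 0.25] pointing down, gripper open.
Joint ranges: [-2.89, 2.89], [-0.75, 2.08], [0.22, 2.7], [-1.18, 4.32], [0.11, 2.71], [-2.7, 2.7]. Speed limits (rad/s): [2.57, 2.57, 3.14, 3.14, 3.14, 3.14].

### API

Orientations are given as a unit quaternion [w, x, y, z].
In Python, from rig import get_state, imaging, ticket gives the robot as it stands. The module is installed in compiled form; this text tells all that it offers.
- The arm moves only by the shell command python3 -m inch 'ROWS' [FORCE]. ROWS is JSON, a list of rows, each an object with "claw": the opening, from -1 (shut) to 1 (fully open); "travel": the shift along the world's x, y, z in units of 200 mm (1.0 is 200 mm), a list of three; "turn": the turn about the world's z in units of 180 degrees (1.0 is 180 degrees). A call has 1 to 5 rows; each row is the pose to reach, as a shift and turn from the pose commanded when the call began, turning the shorter way round; what a row does not reach only later rows make up. A row lasts 1/10 s, in which the tool goes at most 50 mm and 8.59 degrees, less where a joint would pass 70% of its speed; a pose out of reach is approached as far as the arm can. A call with a number of a shift or a turn outside -1 to 1 is refused whole. A call with a gripper value outside its range is refused whole. The fingers move at their own pace and stop on an object; FORCE is the grip in N (left out, the last holds). Time passes only in rows, so rows that repeat a pose let the fingers close. It gives the time, the measured TCP pose, the force, the opening and the grip force at its end, in the units of the state.
- get_state(): the state, without advancing time (a new reading comes with each control period).
- imaging.get_image(name): name is "side" or "top" or "wrist"; returns the picture (480x640x3 uint8, red, green, blue); there is no depth.
- imaging.camera_params(name): a dict with "camera_matrix" (3x3 intrinsics, pixels), "cam_to_world" (4x4, takes a point from camera to world coordinates); the wrist camera has in their place "T_tool_cam" (4x4, takes a point from camera to tool coordinates, whose origin is the TCP and whose axes are the flange's). Camera axes: x right, y down, z forward; pixel columns grow to the right and rows downward; lengths in m; the calibration is good to about 2 mm. A picture is of the moment at which its call begins: read the wrist's pose just before it. camera_params takes no time and is no camera call.
- ticket.sign_off(): hands the job in; it is judged then, once.
The state is a dict: "clock": time; "qpos": joint angles; "qd": joint speeds; "effort": joint torques, N m; "position": TCP position; "ee_rot": TCP orientation; "contact_force": force on the tool from outside, world axes, zero at the start; "moment": the same for the moment, N m; "width": finger opening in m; "gripper_force": force on a finger pad.
Only numpy, scipy, OpenCV 4.12 (cv2) and the standard library are available. Lean on these libraries where they do the work, as an engineer would, in place of code of your own. Each camera call takes 0.05 s, during which the arm holds its last target. There are 200 camera calls.

### The job

The two-pan tube balance has tipped. Gently, never pressing or wedging a tube against the balance with more than 25 N, move tubes from pan to pan until the two pans weigh about the same, each tube standing fully home in a pocket (the loose middle pockets have crept along their slots: feel for the hole); then slide the trim rider along the beam until the beam rests level by itself with all four tubes still in the pans. Leave the cassette, the bottle and the beaker where they are.

Things in the scene. Friction and masses are not known exactly. Their poses are not given: they have to be found in the camera images.
- balance: two-pan tube balance, bolted down: white foot plate 170 x 200 x 16 mm, central column and cheeks up to 86 mm high. Origin under the centre of the foot; its y runs along the beam towards the left pan, x across the beam, z up. At each beam end, 125 mm from the middle, a pan: white block 160 (x) x 48 x 26 mm with three round pockets in a row along x, nominally 55 mm apart
- rocker (a joint): tilt of the beam, rad: 0 level, positive is left (+y) pan up, stops at -0.06 and 0.06 (a pan 7.5 mm up or down). Beam and pans tip as one about an axis along x, sprung: 1 rad per about 0.6 N m of unbalance. Pressing on a pan pushes it down to the stop. Left alone it settles in about 1 s
- beam_mid (a point): middle of the rocker on its tilting axis, 85 mm above the bench, level with the top faces of the pans; moves and tilts with the rocker; axes as the balance's when level
- rider (a joint): position of the trim rider along the beam, m: 0 in the middle, positive towards the left (+y) pan, from -0.045 to 0.045. It weighs 120 g, slides with about 1 N of friction and stays where it is left; moving it 1 mm changes the tilt by about 0.002 rad
- rider_grip (a point): point to grip on the steel trim rider that straddles the beam between the pans: a plain upright fin 20 mm (x) by 16 mm (y), its top 15 mm above this point and its lower end 29 mm below it; the saddle under it is 36 mm (x) by 24 mm (y). Axes as the beam's
- pocket_left0 (a point): centre of the mouth of the first (own -x end) pocket in the left (+y) pan, in the pan's top face. Pocket: round, 22.5 mm across, 20 mm deep with flat floor, chamfer 1.5 mm. Axes as the beam's, z up out of the pocket
- pocket_left1 (a point): middle of the left (+y) pan's slot, in its top face; axes as the beam's. In the slot a sleeve (block 46 (x) x 40 mm, top flush) holds the middle pocket: round, 22.5 mm across, 20 mm deep, chamfer 1.5 mm. The sleeve has crept along x: the pocket's true centre lies 3 to 7 mm from this point, towards +x or -x, which no reading shows: see it or feel for it. The sleeve shifts along x only at over 6 N
- pocket_left2 (a point): centre of the mouth of the last (own +x end) pocket in the left (+y) pan, in the pan's top face. Pocket: round, 22.5 mm across, 20 mm deep with flat floor, chamfer 1.5 mm. Axes as the beam's, z up out of the pocket
- pocket_right0 (a point): centre of the mouth of the first (own -x end) pocket in the right (-y) pan, in the pan's top face. Pocket: round, 22.5 mm across, 20 mm deep with flat floor, chamfer 1.5 mm. Axes as the beam's, z up out of the pocket
- pocket_right1 (a point): middle of the right (-y) pan's slot, in its top face; axes as the beam's. In the slot a sleeve (block 46 (x) x 40 mm, top flush) holds the middle pocket: round, 22.5 mm across, 20 mm deep, chamfer 1.5 mm. The sleeve has crept along x: the pocket's true centre lies 3 to 7 mm from this point, towards +x or -x, which no reading shows: see it or feel for it. The sleeve shifts along x only at over 6 N
- pocket_right2 (a point): centre of the mouth of the last (own +x end) pocket in the right (-y) pan, in the pan's top face. Pocket: round, 22.5 mm across, 20 mm deep with flat floor, chamfer 1.5 mm. Axes as the beam's, z up out of the pocket
- tube_large: sealed aluminium balance tube, the one large tube, about 200 g: body 36 mm across, cap 38 mm across, 84 mm tall overall, with a grey cap 14 mm high on top and a foot 20 mm across and 22 mm long below (bottom edge chamfered 1 mm) that fits any pocket. Origin at the centre of its underside, z up. True weight up to 7 % off. Starts seated in a pocket, 20 mm deep
- tube_medium: sealed aluminium balance tube, the one medium tube, about 100 g: body 26 mm across, cap 28 mm across, 74 mm tall overall, with a grey cap 14 mm high on top and a foot 20 mm across and 22 mm long below (bottom edge chamfered 1 mm) that fits any pocket. Origin at the centre of its underside, z up. True weight up to 7 % off. Starts seated in a pocket, 20 mm deep
- tube_small_a: sealed aluminium balance tube, a small tube, about 50 g: body 20 mm across, cap 24 mm across, 62 mm tall overall, with a grey cap 14 mm high on top and a foot 20 mm across and 22 mm long below (bottom edge chamfered 1 mm) that fits any pocket. Origin at the centre of its underside, z up. True weight up to 7 % off. Starts seated in a pocket, 20 mm deep
- tube_small_b: sealed aluminium balance tube, the other small tube, about 50 g, same shape as the first: body 20 mm across, cap 24 mm across, 62 mm tall overall, with a grey cap 14 mm high on top and a foot 20 mm across and 22 mm long below (bottom edge chamfered 1 mm) that fits any pocket. Origin at the centre of its underside, z up. True weight up to 7 % off. Starts seated in a pocket, 20 mm deep
- cassette: bystander: steel instrument cassette 100 x 190 x 28 mm, origin under its centre
- soap: bystander: white bottle 60 mm across, 140 mm tall, origin under its centre
- beaker: bystander: steel beaker 72 mm across, 80 mm tall, origin under its centre
There are look-alikes about, which are no part of the job. Leave any yellow look-alike of the tube_small_b alone.

How it is judged:
By the outcome, as a careful person would: the job done as asked, in the order asked, and still so for the second after the job is handed in, with the robot touching nothing.
It also fails if it takes over 72 s, if anything falls off the work surface, if the arm or the gripper's body presses on something with over 40 N, if the wrist force passes 120 N, or if a joint passes its speed limit or range.

## Working session

There is one attempt and no reset: what is moved stays moved. The work goes in short steps, Python scripts to look and compute and a shell command to move; the robot and the scene stay as the last step left them, time stands still between calls to the robot, and variables do not carry over. Pictures are saved under pics/ and viewed, at most 10 in all, crops included, and the job is handed in when it is done.

```bash
mkdir -p pics; cat > h.py <<'E'
import numpy as np, cv2
from rig import get_state, imaging
def cam(name):
    p=imaging.camera_params(name); K=np.array(p["camera_matrix"])
    if name=="wrist":
        s=get_state(); w,x,y,z=s["ee_rot"]
        from scipy.spatial.transform import Rotation as R
        T=np.eye(4); T[:3,:3]=R.from_quat([x,y,z,w]).as_matrix(); T[:3,3]=s["position"]
        return K,T@np.array(p["T_tool_cam"])
    return K,np.array(p["cam_to_world"])
def snap(name,fn):
    c=cam(name); im=imaging.get_image(name); cv2.imwrite(fn,im[:,:,::-1]); np.savez(fn+".npz",K=c[0],T=c[1]); return im
def load(fn):
    d=np.load(fn+".npz"); return cv2.imread(fn),d["K"],d["T"]
def ray(K,T,u,v):
    d=T[:3,:3]@np.linalg.solve(K,[u,v,1.]); return T[:3,3],d
def onz(K,T,u,v,z):
    o,d=ray(K,T,u,v); return o+d*(z-o[2])/d[2]
def proj(K,T,P):
    q=np.linalg.inv(T)@np.r_[P,1]; q=K@q[:3]; return q[:2]/q[2]
def tri(r1,r2):
    (a,d),(b,e)=r1,r2; A=np.c_[d,-e]; s=np.linalg.lstsq(A,b-a,rcond=None)[0]
    p=a+d*s[0];q=b+e*s[1]; return (p+q)/2,np.linalg.norm(p-q)
E
python3 - <<'E'
from h import *
for n in("top","side"):
    snap(n,f"pics/{n}0.png"); K,T=cam(n); print(n,K.round(0).tolist(),T.round(3).tolist())
print(imaging.camera_params("wrist")); print(get_state())
E
```

```text
top [[548.0, 0.0, 315.0], [0.0, 548.0, 235.0], [0.0, 0.0, 1.0]] [[0.003, -0.986, 0.168, 0.346], [-1.0, -0.003, -0.005, 0.003], [0.005, -0.168, -0.986, 1.308], [0.0, 0.0, 0.0, 1.0]]
side [[557.0, 0.0, 323.0], [0.0, 557.0, 243.0], [0.0, 0.0, 1.0]] [[0.952, -0.156, 0.263, 0.235], [-0.306, -0.513, 0.802, -0.948], [0.01, -0.844, -0.536, 0.729], [0.0, 0.0, 0.0, 1.0]]
{'camera_matrix': array([[412.83507404,   0.        , 327.21373374],
       [  0.        , 412.83507404, 256.6867739 ],
       [  0.        ,   0.        ,   1.        ]]), 'T_tool_cam': array([[ 1.06635874e-03, -9.59589990e-01, -2.81399918e-01,
         7.16751125e-02],
       [ 9.99999305e-01,  1.16499316e-03, -1.83218850e-04,
         1.47350494e-04],
       [ 5.03643953e-04, -2.81399527e-01,  9.59590565e-01,
        -1.23600606e-01],
       [ 0.00000000e+00,  0.00000000e+00,  0.00000000e+00,
         1.00000000e+00]])}
{'clock': 0.1, 'qpos': array([ 1.00698397e+00,  2.76541603e-01,  1.50602021e+00, -1.55199426e-05,
        1.36070777e+00, -1.20966754e-01]), 'qd': array([ 0.00019906, -0.00148662, -0.0020275 , -0.00013324,  0.00016197,
        0.00055224]), 'effort': array([ 2.89597396e-03, -4.17697263e+01, -2.46405119e+01, -5.44545878e-05,
        5.87049202e-03, -2.89761908e-05]), 'position': array([0.24614571, 0.51915526, 0.24951512]), 'ee_rot': array([-2.74357484e-04,  2.19616247e-01,  9.75585978e-01, -7.92343143e-04]), 'contact_force': array([ 0.75695397, -0.73629552, -0.27120205]), 'moment': array([0.00109218, 0.06533234, 0.00707697]), 'gripper_force': 0.0, 'width': 0.08572637982206005}
```

View pics/top0.png

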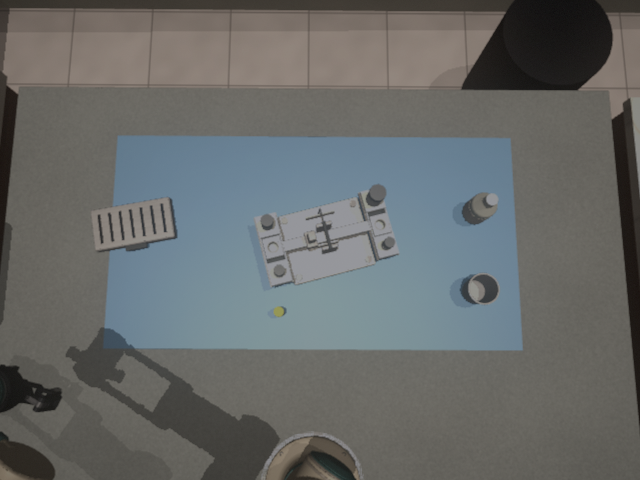

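View pics/side0.png

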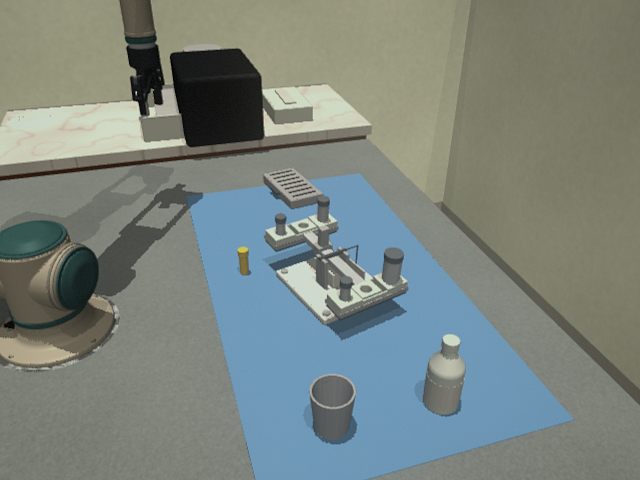

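Top view shows the left pan (medium at 267,220; small at 279,271) and the right pan (large at 377,195; small at 388,243). Both middle pockets are empty, the rider is near (325,232), and the yellow decoy is at (279,312). Moving the right small tube to the left middle pocket gives about 200/200. Next I'll triangulate roughly from top and side.

```bash
python3 - <<'E'
from h import *
_,K,T=load("pics/top0.png");_,K2,T2=load("pics/side0.png")
P=dict(large=((377,190),(394,252)),smallR=((389,241),(346,282)),med=((267,218),(323,201)),smallL=((279,269),(281,217)),decoy=((279,309),(243,250)))
for k,(a,b) in P.items():
    p,e=tri(ray(K,T,*a),ray(K2,T2,*b)); print(k,p.round(3),round(e,4))
s=get_state();print(s["position"])
E
```

```text
large [ 0.645 -0.138  0.14 ] 0.0007
smallR [ 0.537 -0.166  0.111] 0.0004
med [0.58  0.103 0.138] 0.0041
smallL [0.473 0.075 0.129] 0.0019
decoy [0.388 0.078 0.058] 0.0021
[0.24614571 0.51915526 0.24951512]
```

```bash

python3 -m inch '[{"claw":0.2,"travel":[0.507,-0.915,0.05],"turn":0.072},{"claw":0.2,"travel":[0.507,-0.915,0.05],"turn":0.072},{"claw":0.2,"travel":[0.507,-0.915,0.05],"turn":0.072},{"claw":0.2,"travel":[0.507,-0.915,0.05],"turn":0.072},{"claw":0.2,"travel":[0.507,-0.915,0.05],"turn":0.072}]' 25
python3 -m inch '[{"claw":0.2,"travel":[0.507,-0.915,0.05],"turn":0.072},{"claw":0.2,"travel":[0.507,-0.915,0.05],"turn":0.072},{"claw":0.2,"travel":[0.507,-0.915,0.05],"turn":0.072},{"claw":0.2,"travel":[0.507,-0.915,0.05],"turn":0.072},{"claw":0.2,"travel":[0.507,-0.915,0.05],"turn":0.072}]'
python3 -m inch '[{"claw":0.2,"travel":[0.507,-0.915,0.05],"turn":0.072},{"claw":0.2,"travel":[0.507,-0.915,0.05],"turn":0.072},{"claw":0.2,"travel":[0.507,-0.915,0.05],"turn":0.072},{"claw":0.2,"travel":[0.507,-0.915,0.05],"turn":0.072},{"claw":0.2,"travel":[0.507,-0.915,0.05],"turn":0.072}]'
python3 -m inch '[{"claw":0.2,"travel":[0,0,0],"turn":0},{"claw":0.2,"travel":[0,0,0],"turn":0}]'
python3 -c "
from h import *
snap('wrist','pics/w1.png')"
```

```text
clock: 0.6
position: [0.3493, 0.3327, 0.2603]
ee_rot: [0.0, 0.11, 0.994, -0.001]
contact_force: [0.3, 0.1, -0.6]
width: 0.0513
gripper_force: 0.0
clock: 1.1
position: [0.4512, 0.1504, 0.2703]
ee_rot: [0.001, -0.003, 1.0, -0.001]
contact_force: [-0.1, 0.1, 0.7]
width: 0.0515
gripper_force: 0.0
clock: 1.6
position: [0.553, -0.0331, 0.2798]
ee_rot: [0.0, -0.116, 0.993, -0.001]
contact_force: [0.2, 0.6, -0.2]
width: 0.0512
gripper_force: 0.0
clock: 1.8
position: [0.5498, -0.0281, 0.2797]
ee_rot: [-0.001, -0.118, 0.993, 0.001]
contact_force: [-0.2, 0.3, 1.2]
width: 0.0512
gripper_force: 0.0
```

View pics/w1.png

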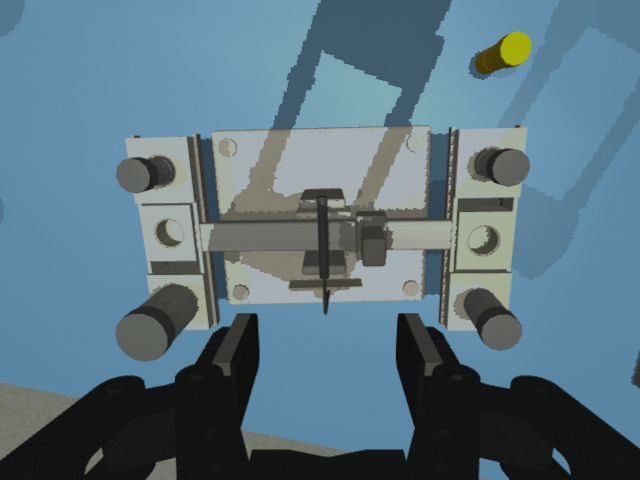

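Wrist view: the right small cap is at (137,176) and the large at (142,338). The left pan has its small at (511,167), its medium at (500,328), and its pocket hole at (483,239), with the slot gap showing on the small's side, so that sleeve has crept towards +x. The rider is at (373,238). I'll refine the centres with contours.

```bash
cat >> h.py <<'E'
def cap(im,u,v,rmin,rmax,p2=14):
    "circle nearest the guess"
    g=cv2.medianBlur(cv2.cvtColor(im,cv2.COLOR_BGR2GRAY),3)
    c=cv2.HoughCircles(g,cv2.HOUGH_GRADIENT_ALT if 0 else cv2.HOUGH_GRADIENT,1,8,param1=80,param2=p2,minRadius=rmin,maxRadius=rmax)
    if c is None: return None
    c=c[0]; return c[np.argmin(np.hypot(c[:,0]-u,c[:,1]-v))]
E
python3 - <<'E'
from h import *
im,K,T=load("pics/w1.png")
for k,(u,v),r,z in[("smallR",(137,176),(14,23),.12),("smallL",(511,167),(14,23),.134),("med",(500,328),(15,26),.146),("large",(142,338),(22,33),.142),("holeL",(483,239),(11,18),.0925),("holeR",(170,232),(11,18),.0775)]:
    c=cap(im,u,v,*r); print(k,c,onz(K,T,c[0],c[1],z).round(4))
for n,u,v,z in[("L",528,127,.0925),("L",511,328,.0925),("L",456,127,.0925),("R",127,137,.0775),("R",153,328,.0775),("rider",373,232,.09)]: print(n,onz(K,T,u,v,z).round(4))
a=im[215:265,450:515]; cv2.imwrite("pics/c1.png",cv2.resize(np.hstack([a,im[208:258,138:203]]),None,fx=6,fy=6,interpolation=0))
E
```

```text
smallR [132.5 173.5  16.6] [ 0.5345 -0.1664  0.12  ]
smallL [508.5 165.5  20.2] [0.4704 0.0724 0.134 ]
med [496.5 330.5  24.3] [0.5773 0.0984 0.146 ]
large [140.5 343.5  26.8] [ 0.6467 -0.139   0.142 ]
holeL [482.5 239.5  15.1] [0.5266 0.0908 0.0925]
holeR [169.5 232.5  13.2] [ 0.5826 -0.1506  0.0775]
L [0.44   0.0946 0.0925]
L [0.5924 0.1391 0.0925]
L [0.4522 0.0442 0.0925]
R [ 0.5163 -0.1916  0.0775]
R [ 0.6703 -0.1534  0.0775]
rider [0.5413 0.007  0.09  ]
```

View pics/c1.png

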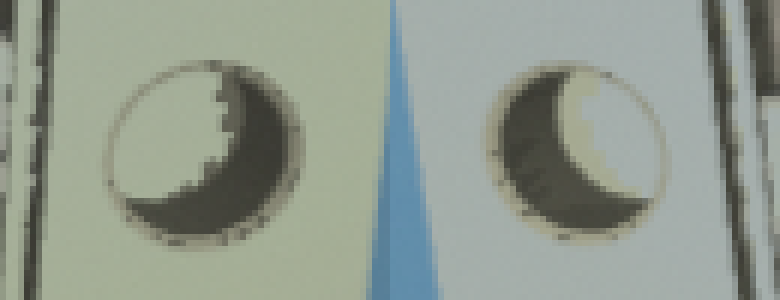

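Hole centre L in the full image is about (484,240.5), radius 16.5 px, as expected for this hole. Next I go above the right small tube, and measure it again from there.

```bash

python3 -m inch '[{"claw":0.2,"travel":[-0.077,-0.69,-0.3],"turn":0},{"claw":0.2,"travel":[-0.077,-0.69,-0.3],"turn":0},{"claw":0.2,"travel":[-0.077,-0.69,-0.3],"turn":0},{"claw":0.2,"travel":[-0.077,-0.69,-0.3],"turn":0},{"claw":0.2,"travel":[-0.077,-0.69,-0.3],"turn":0}]'
python3 -m inch '[{"claw":0.2,"travel":[0,0,0],"turn":0},{"claw":0.2,"travel":[0,0,0],"turn":0}]'
python3 - <<'E'
from h import *
snap('wrist','pics/w2.png')
im,K,T=load("pics/w2.png"); im1,K1,T1=load("pics/w1.png")
g=proj(K,T,[.5345,-.1664,.12]); print(g,get_state()["position"],get_state()["contact_force"])
c=cap(im,*g,15,35);print(c)
for a in [(137,176),(132.5,173.5)]: print(tri(ray(K,T,c[0],c[1]),ray(K1,T1,*a)))
E
```

```text
clock: 2.35
position: [0.5344, -0.1661, 0.2199]
ee_rot: [-0.001, -0.117, 0.993, 0.001]
contact_force: [0.3, 0.6, 0.5]
width: 0.0514
gripper_force: 0.0
clock: 2.55
position: [0.5357, -0.1655, 0.2213]
ee_rot: [0.001, -0.119, 0.993, -0.0]
contact_force: [-0.1, -0.3, -0.3]
width: 0.0515
gripper_force: 0.0
[325.9331369  263.71352783] [ 0.53568707 -0.16572986  0.22128846] [-0.21510062  0.32707097 -1.70467723]
[325.5 263.5  20.7]
(array([ 0.53669945, -0.16620648,  0.1129699 ]), np.float64(0.00023821474499941382))
(array([ 0.53458275, -0.16663881,  0.11953188]), np.float64(1.0638234877358076e-05))
```

View pics/w2.png

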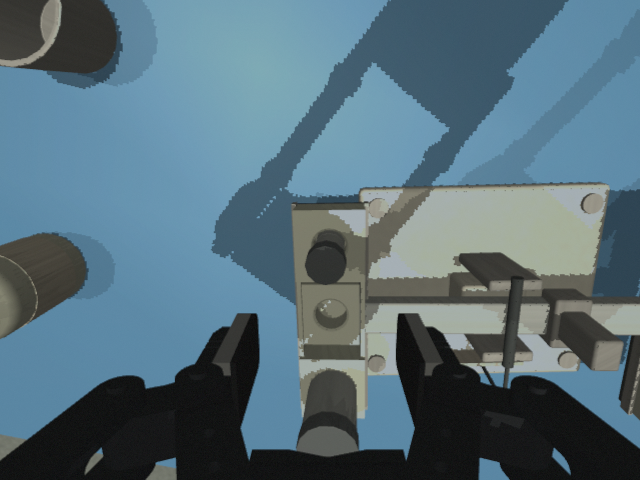

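Cap at (325,263), triangulated to z=0.1195, right on expectation. I'll descend and grip.

```bash

python3 -m inch '[{"claw":0.2,"travel":[-0.005,-0.005,-0.25],"turn":0},{"claw":0.2,"travel":[-0.005,-0.005,-0.4],"turn":0},{"claw":0.2,"travel":[-0.005,-0.005,-0.55],"turn":0},{"claw":0.2,"travel":[-0.005,-0.005,-0.55],"turn":0},{"claw":0,"travel":[-0.005,-0.005,-0.55],"turn":0}]' 25
python3 -m inch '[{"claw":-1,"travel":[0,0,0],"turn":0},{"claw":-1,"travel":[0,0,0],"turn":0},{"claw":-1,"travel":[0,0,0],"turn":0},{"claw":-1,"travel":[0,0,0],"turn":0}]' 25
```

```text
clock: 3.1
position: [0.5347, -0.1678, 0.1109]
ee_rot: [0.0, -0.118, 0.993, 0.0]
contact_force: [0.6, -0.0, 0.0]
width: 0.0427
gripper_force: 0.0
clock: 3.5
position: [0.5355, -0.1687, 0.1123]
ee_rot: [0.002, -0.117, 0.993, -0.001]
contact_force: [-0.4, 1.7, 7.3]
width: 0.0228
gripper_force: 24.5
```

```bash

python3 -m inch '[{"claw":-1,"travel":[0,0,0.03],"turn":0},{"claw":-1,"travel":[0,0,0.08],"turn":0},{"claw":-1,"travel":[0,0,0.14],"turn":0},{"claw":-1,"travel":[0,0,0.25],"turn":0},{"claw":-1,"travel":[0,0,0.4],"turn":0}]'
python3 -m inch '[{"claw":-1,"travel":[0,0,0.1],"turn":0},{"claw":-1,"travel":[0,0,0.1],"turn":0},{"claw":-1,"travel":[0,0,0.1],"turn":0}]'
python3 -c "
from h import *
snap('wrist','pics/w3.png')"
```

```text
clock: 4.0
position: [0.5333, -0.1681, 0.1907]
ee_rot: [-0.001, -0.118, 0.993, 0.001]
contact_force: [0.1, 0.4, -0.5]
width: 0.0231
gripper_force: 24.6
clock: 4.3
position: [0.5341, -0.1684, 0.2108]
ee_rot: [0.0, -0.118, 0.993, -0.0]
contact_force: [0.2, -0.2, -0.6]
width: 0.0229
gripper_force: 24.7
```

View pics/w3.png

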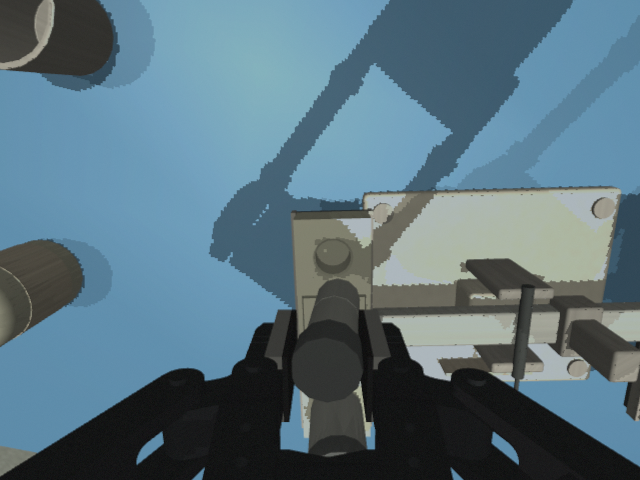

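```bash
python3 - <<'E'
from h import *
im,K,T=load("pics/w3.png")
p=np.array(imaging.camera_params("wrist")["T_tool_cam"])
for z in(-.008,.04,.054): print(z,proj(K,p,[0,0,z]),proj(K,p,[.01,0,z]),proj(K,p,[0,.01,z]))
g=cv2.cvtColor(im,cv2.COLOR_BGR2GRAY)
for v in(285,290,295,300,310,320): print(v,g[v,305:375:2].tolist())
# hole L from w2/w1 and tri check with medium/hole
im1,K1,T1=load("pics/w1.png"); print(onz(K1,T1,484.2,240.7,.0925))
E
```

```text
-0.008 [326.47105127 370.63037983] [326.48907964 342.23413044] [357.97262126 370.66615703]
0.04 [326.70430117 309.54556011] [326.72132677 287.66856839] [350.01294388 309.57187951]
0.054 [326.75108967 297.29232083] [326.76759742 276.79745963] [348.41628321 297.31675599]
285 [125, 125, 125, 124, 125, 126, 125, 125, 119, 65, 61, 63, 64, 63, 65, 64, 64, 63, 64, 66, 65, 65, 64, 65, 101, 124, 125, 124, 123, 124, 124, 124, 124, 87, 122]
290 [125, 125, 125, 125, 124, 125, 122, 58, 60, 61, 61, 64, 65, 64, 64, 66, 64, 64, 65, 66, 63, 64, 64, 65, 63, 62, 96, 124, 124, 125, 124, 125, 124, 87, 102]
295 [106, 103, 104, 103, 104, 103, 70, 58, 60, 62, 63, 63, 63, 64, 72, 69, 65, 64, 65, 64, 63, 64, 65, 66, 64, 63, 63, 74, 74, 74, 80, 124, 122, 78, 104]
300 [125, 124, 125, 124, 125, 100, 59, 62, 66, 61, 61, 63, 63, 66, 66, 65, 67, 66, 67, 68, 68, 78, 67, 65, 64, 63, 64, 78, 124, 124, 87, 125, 121, 78, 103]
310 [125, 124, 125, 121, 57, 58, 62, 62, 61, 63, 62, 65, 65, 67, 66, 65, 65, 66, 66, 66, 67, 67, 66, 64, 65, 63, 64, 29, 37, 42, 59, 64, 63, 59, 56]
320 [125, 124, 100, 58, 60, 63, 64, 64, 56, 51, 45, 43, 39, 45, 50, 61, 66, 67, 68, 66, 67, 65, 65, 63, 62, 61, 55, 14, 18, 17, 25, 57, 57, 57, 56]
[0.52722116 0.0924055  0.0925    ]
```

The held tube keeps the beam's tilt, with its foot about 5 mm towards +y. That suits the left pan, which leans the same way. I'll carry it over the left middle hole.

```bash

python3 -m inch '[{"claw":-1,"travel":[0,0.1,0.2],"turn":0},{"claw":-1,"travel":[-0.018,0.3,0.2],"turn":0},{"claw":-1,"travel":[-0.018,0.5,0.2],"turn":0},{"claw":-1,"travel":[-0.018,0.6375,0.2],"turn":0}]'
python3 -m inch '[{"claw":-1,"travel":[-0.018,0.2,0],"turn":0},{"claw":-1,"travel":[-0.018,0.4,0],"turn":0},{"claw":-1,"travel":[-0.018,0.58,0],"turn":0},{"claw":-1,"travel":[-0.018,0.6375,-0.1],"turn":0},{"claw":-1,"travel":[-0.018,0.6375,-0.1],"turn":0}]'
python3 -m inch '[{"claw":-1,"travel":[0,0,-0.15],"turn":0},{"claw":-1,"travel":[0,0,-0.3],"turn":0},{"claw":-1,"travel":[0,0,-0.37],"turn":0},{"claw":-1,"travel":[0,0,-0.37],"turn":0},{"claw":-1,"travel":[0,0,-0.37],"turn":0}]'
python3 -c "
from h import *
im=snap('wrist','pics/w4.png')
print(get_state()['position'])
p=np.array(imaging.camera_params('wrist')['T_tool_cam']);K=cam('wrist')[0]
print(proj(K,p,[-.001,.0048,.054]))
cv2.imwrite('pics/w4c.png',cv2.resize(im[190:390,220:460,::-1],None,fx=3,fy=3))"
```

```text
clock: 4.75
position: [0.5293, -0.0387, 0.249]
ee_rot: [-0.001, -0.118, 0.993, 0.001]
contact_force: [0.2, 0.2, -0.4]
width: 0.0229
gripper_force: 24.7
clock: 5.25
position: [0.5243, 0.0882, 0.2268]
ee_rot: [-0.004, -0.119, 0.993, 0.001]
contact_force: [-0.1, -0.8, -0.7]
width: 0.0232
gripper_force: 24.7
clock: 5.75
position: [0.5271, 0.0857, 0.1564]
ee_rot: [-0.0, -0.117, 0.993, -0.0]
contact_force: [0.5, -0.2, 0.4]
width: 0.0229
gripper_force: 24.8
[0.5276909  0.08590581 0.15705148]
[337.13252734 299.31971481]
```

View pics/w4c.png

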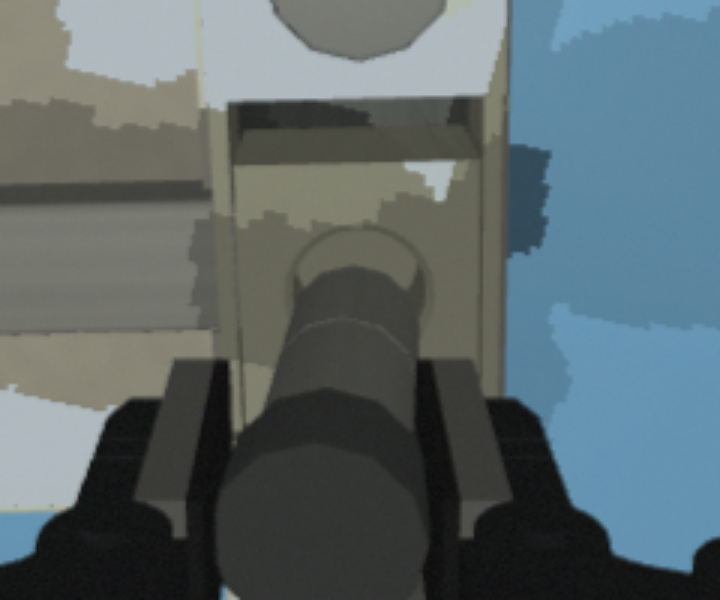

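Hole rim: left 316, right 362, top 265 (full-image pixels), so its centre is about (339,287). The foot end is centred at u≈339 with its near edge at v≈279. Next I work out the remaining offset.

```bash
python3 - <<'E'
from h import *
im,K,T=load("pics/w4.png")
for z in(.0925,.09):
    # rim circle centre: fit so that projected circle has top edge 265.3
    for v in(286,287,288):
        C=onz(K,T,339.3,v,z); th=np.linspace(0,6.28,90)
        q=np.array([proj(K,T,C+.01275*np.array([np.cos(t),np.sin(t),0])) for t in th])
        print(z,v,C.round(4),q.min(0).round(1),q.max(0).round(1))
for x in(0,-.001,-.002):
    for y in(.0048,.0055):
        th=np.linspace(0,6.28,90)
        q=np.array([proj(K,T,(T@np.linalg.inv(imaging.camera_params("wrist")["T_tool_cam"])@np.r_[x+.009*np.cos(t),y+.009*np.sin(t),.054,1])[:3]) for t in th])
        print(x,y,q.min(0).round(1),q.max(0).round(1),(T@np.linalg.inv(imaging.camera_params("wrist")["T_tool_cam"])@np.r_[x,y,.054,1])[:3].round(4))
E
```

```text
0.0925 286 [0.5238 0.0911 0.0925] [312.9 260.7] [365.7 310.4]
0.0925 287 [0.5243 0.0912 0.0925] [312.9 261.8] [365.7 311.3]
0.0925 288 [0.5248 0.0914 0.0925] [313.  262.8] [365.7 312.3]
0.09 286 [0.5247 0.0914 0.09  ] [313.3 261.1] [365.3 310. ]
0.09 287 [0.5252 0.0915 0.09  ] [313.3 262.1] [365.3 311. ]
0.09 288 [0.5257 0.0917 0.09  ] [313.3 263.2] [365.3 312. ]
0 0.0048 [317.7 278.9] [356.7 315.2] [0.526  0.0903 0.1024]
0 0.0055 [319.2 278.9] [358.2 315.2] [0.5258 0.091  0.1024]
-0.001 0.0048 [317.7 281. ] [356.6 317.2] [0.527  0.0906 0.1024]
-0.001 0.0055 [319.2 281. ] [358.1 317.2] [0.5268 0.0913 0.1024]
-0.002 0.0048 [317.7 283. ] [356.6 319.1] [0.5279 0.0908 0.1024]
-0.002 0.0055 [319.2 283. ] [358.1 319.2] [0.5278 0.0915 0.1024]
```

```bash

python3 -m inch '[{"claw":-1,"travel":[-0.004,0.0025,-0.02],"turn":0},{"claw":-1,"travel":[-0.004,0.0025,-0.04],"turn":0},{"claw":-1,"travel":[-0.004,0.0025,-0.055],"turn":0},{"claw":-1,"travel":[-0.004,0.0025,-0.065],"turn":0},{"claw":-1,"travel":[-0.004,0.0025,-0.075],"turn":0}]'
python3 -m inch '[{"claw":-1,"travel":[0,0,-0.01],"turn":0},{"claw":-1,"travel":[0,0,-0.02],"turn":0},{"claw":-1,"travel":[0,0,-0.025],"turn":0},{"claw":-1,"travel":[0,0,-0.025],"turn":0}]'
python3 -c "
from h import *
im=snap('wrist','pics/w5.png')
cv2.imwrite('pics/w5c.png',cv2.resize(im[190:390,220:460,::-1],None,fx=3,fy=3))"
```

```text
clock: 6.3
position: [0.5262, 0.0871, 0.1412]
ee_rot: [-0.0, -0.118, 0.993, 0.0]
contact_force: [-0.1, -0.1, -0.4]
width: 0.0232
gripper_force: 24.8
clock: 6.7
position: [0.5261, 0.0871, 0.1361]
ee_rot: [-0.0, -0.118, 0.993, 0.0]
contact_force: [-0.7, -0.2, -0.1]
width: 0.0232
gripper_force: 24.8
```

View pics/w5c.png

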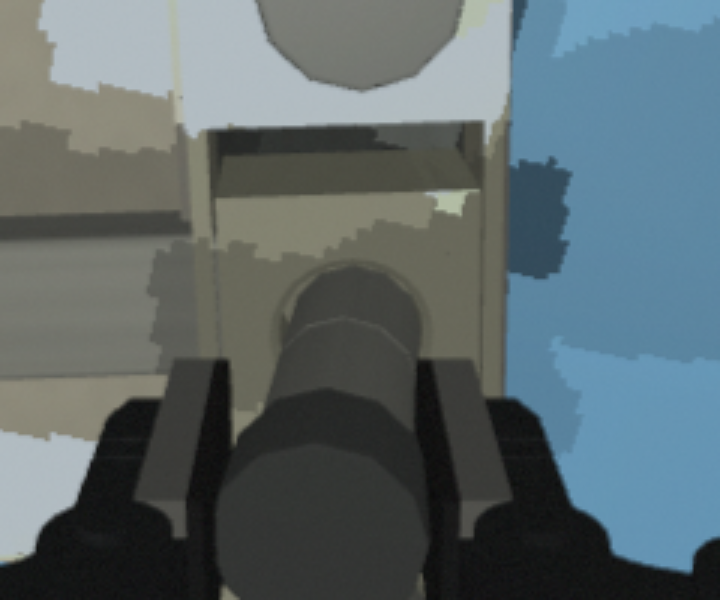

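Hole rim and foot are nearly concentric in the crop (rim 273–425, top 260; foot 286–420, top 265). The foot is about 0.5 mm too far +y. I'll correct that and carry on down.

```bash

python3 -m inch '[{"claw":-1,"travel":[0.0015,-0.0025,0],"turn":0},{"claw":-1,"travel":[0.0015,-0.0025,-0.01],"turn":0},{"claw":-1,"travel":[0.0015,-0.0025,-0.02],"turn":0},{"claw":-1,"travel":[0.0015,-0.0025,-0.03],"turn":0},{"claw":-1,"travel":[0.0015,-0.0025,-0.03],"turn":0}]'
python3 -m inch '[{"claw":-1,"travel":[0,0,-0.01],"turn":0},{"claw":-1,"travel":[0,0,-0.015],"turn":0},{"claw":-1,"travel":[0,0,-0.015],"turn":0}]'

```

```text
clock: 7.25
position: [0.5263, 0.0866, 0.13]
ee_rot: [-0.0, -0.118, 0.993, 0.0]
contact_force: [0.1, 1.2, -0.2]
width: 0.0232
gripper_force: 24.8
clock: 7.55
position: [0.5264, 0.0866, 0.1272]
ee_rot: [-0.0, -0.118, 0.993, 0.0]
contact_force: [0.3, 0.9, -0.2]
width: 0.0232
gripper_force: 24.8
```

```bash

python3 -m inch '[{"claw":-1,"travel":[0,0,-0.01],"turn":0},{"claw":-1,"travel":[0,0,-0.02],"turn":0},{"claw":-1,"travel":[0,0,-0.03],"turn":0},{"claw":-1,"travel":[0,0,-0.03],"turn":0}]'
python3 -m inch '[{"claw":-1,"travel":[0,0,-0.01],"turn":0},{"claw":-1,"travel":[0,0,-0.02],"turn":0},{"claw":-1,"travel":[0,0,-0.02],"turn":0}]'
python3 -c "
from h import *
im=snap('wrist','pics/w6.png')
cv2.imwrite('pics/w6c.png',cv2.resize(im[190:390,220:460,::-1],None,fx=3,fy=3))"
```

```text
clock: 7.95
position: [0.5263, 0.0866, 0.1209]
ee_rot: [-0.0, -0.118, 0.993, 0.0]
contact_force: [0.3, -0.3, -0.2]
width: 0.0234
gripper_force: 24.8
clock: 8.25
position: [0.5264, 0.0866, 0.117]
ee_rot: [-0.0, -0.118, 0.993, 0.0]
contact_force: [1.3, 0.6, -0.0]
width: 0.0229
gripper_force: 24.8
```

View pics/w6c.png

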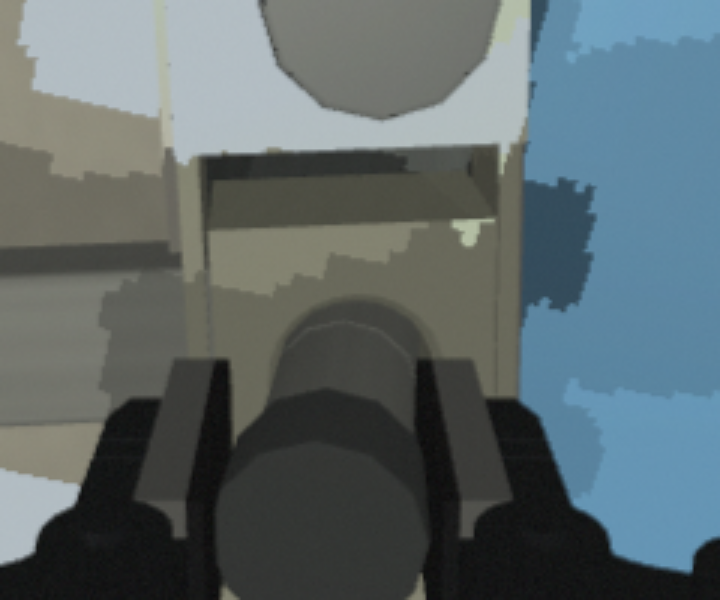

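Foot is in the pocket, with the step line just above the rim. Lower a little more, then release.

```bash

python3 -m inch '[{"claw":-1,"travel":[0,0,-0.01],"turn":0},{"claw":-1,"travel":[0,0,-0.015],"turn":0},{"claw":-1,"travel":[0,0,-0.015],"turn":0}]'
python3 -m inch '[{"claw":-0.3,"travel":[0,0,0],"turn":0},{"claw":-0.1,"travel":[0,0,0],"turn":0},{"claw":0.1,"travel":[0,0,0],"turn":0},{"claw":0.1,"travel":[0,0,0],"turn":0}]'
python3 -m inch '[{"claw":0.1,"travel":[0,0,0.08],"turn":0},{"claw":0.1,"travel":[0,0,0.3],"turn":0},{"claw":0.1,"travel":[0,-0.1,0.55],"turn":0},{"claw":0.1,"travel":[0,-0.3,0.75],"turn":0},{"claw":0.1,"travel":[0.05,-0.5,0.82],"turn":0}]'
python3 -m inch '[{"claw":0.1,"travel":[0,0,0],"turn":0},{"claw":0.1,"travel":[0,0,0],"turn":0},{"claw":0.1,"travel":[0,0,0],"turn":0},{"claw":0.1,"travel":[0,0,0],"turn":0},{"claw":0.1,"travel":[0,0,0],"turn":0}]'
python3 -m inch '[{"claw":0.1,"travel":[0,0,0],"turn":0},{"claw":0.1,"travel":[0,0,0],"turn":0},{"claw":0.1,"travel":[0,0,0],"turn":0},{"claw":0.1,"travel":[0,0,0],"turn":0},{"claw":0.1,"travel":[0,0,0],"turn":0}]'
python3 -c "
from h import *
im=snap('wrist','pics/w7.png')"
```

```text
clock: 8.6
position: [0.5265, 0.0867, 0.1142]
ee_rot: [-0.0, -0.118, 0.993, 0.0]
contact_force: [0.2, 0.8, -0.3]
width: 0.0234
gripper_force: 24.8
clock: 9.0
position: [0.5264, 0.0865, 0.1143]
ee_rot: [-0.0, -0.118, 0.993, -0.0]
contact_force: [0.4, -0.6, 0.0]
width: 0.0472
gripper_force: 0.0
clock: 9.5
position: [0.5363, -0.0109, 0.2812]
ee_rot: [0.003, -0.119, 0.993, -0.0]
contact_force: [0.8, -0.1, -0.3]
width: 0.047
gripper_force: 0.0
clock: 10.0
position: [0.5355, -0.0101, 0.2764]
ee_rot: [-0.001, -0.118, 0.993, 0.0]
contact_force: [0.7, -0.3, -0.1]
width: 0.0469
gripper_force: 0.0
clock: 10.5
position: [0.536, -0.0111, 0.2773]
ee_rot: [0.0, -0.118, 0.993, 0.0]
contact_force: [-0.0, 0.4, 0.4]
width: 0.0468
gripper_force: 0.0
```

View pics/w7.png

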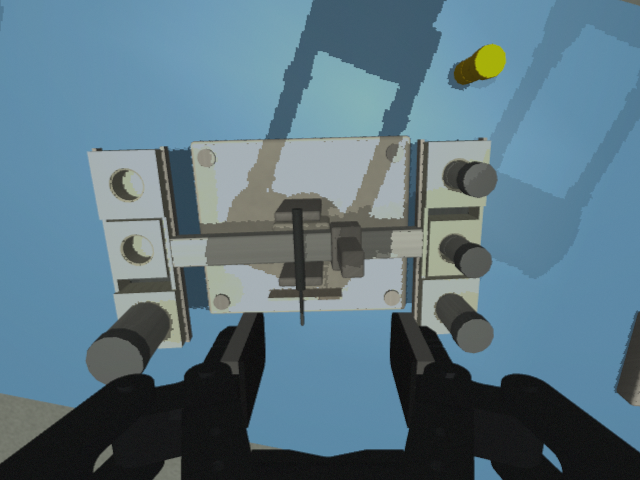

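The tube stands in the left middle pocket, in line with its neighbours (caps at (479,180), (472,257), (471,332)). That uses my 10 views, so from here everything is numeric. I'll measure tilt from the pan outer edges against the fixed plate edges, calibrated on w1 where the beam was on its +0.06 stop.

```bash
cat > tilt.py <<'E'
from h import *
import sys
phi=np.radians(13.7); C=np.array([.559,-.031]); ex=np.array([np.cos(phi),np.sin(phi)]); ey=np.array([-np.sin(phi),np.cos(phi)])
def edge(blue,K,T,s0,z,ts,w=.012):
    ss=s0+np.arange(-w,w,.0002); res=[]
    for t in ts:
        q=np.array([proj(K,T,np.r_[C+t*ex+s*ey,z]) for s in ss]).astype(np.float32)
        p=cv2.remap(blue,q[:,:1],q[:,1:],cv2.INTER_LINEAR)[:,0]
        p=cv2.GaussianBlur(p[:,None],(1,7),1.5)[:,0]
        d=np.abs(np.gradient(p)); i=d.argmax()
        if 0<i<len(ss)-1 and p.max()-p.min()>25: res.append((t,ss[i]))
    r=np.array(res)
    for _ in range(4):
        k=np.polyfit(*r.T,1); e=np.abs(r[:,1]-np.polyval(k,r[:,0])); r=r[e<max(2*np.median(e),.0006)]
    return k[1],k[0],len(r),e.mean()
def measure(fn):
    im,K,T=load(fn); blue=(im[:,:,0].astype(np.float32)-im[:,:,2])
    ts=np.arange(-.072,.073,.003)
    E={n:edge(blue,K,T,s,z,ts) for n,s,z in[("L",.149,.085),("R",-.149,.085),("pl",.1,.016),("pr",-.1,.016)]}
    for k,v in E.items(): print(k,np.round(v,4))
    c=(E["pl"][0]+E["pr"][0])/2; h=T[2,3]-.085
    sc=(T[:2,3]-C)@ey
    print(fn,"c",round(c,4),"plate w",round(E["pl"][0]-E["pr"][0],4),"pan span",round(E["L"][0]-E["R"][0],4),"tilt",round((E["L"][0]+E["R"][0]-2*c)*h/(.149*.298),4))
if __name__=="__main__":
    for f in sys.argv[1:]: measure(f)
E
python3 tilt.py pics/w1.png pics/w7.png
```

```text
L [1.542e-01 3.220e-02 3.500e+01 7.000e-04]
R [-1.412e-01  2.310e-02  3.200e+01  1.000e-03]
pl [1.012e-01 2.310e-02 3.900e+01 2.000e-04]
pr [-9.70e-02  2.38e-02  3.80e+01  2.00e-04]
pics/w1.png c 0.0021 plate w 0.1982 pan span 0.2954 tilt 0.0628
L [1.489e-01 1.560e-02 3.800e+01 2.600e-03]
R [-1.507e-01  3.030e-02  4.400e+01  9.000e-04]
pl [1.035e-01 1.880e-02 3.800e+01 2.800e-03]
pr [-9.68e-02  2.15e-02  3.90e+01  2.00e-04]
pics/w7.png c 0.0034 plate w 0.2003 pan span 0.2996 tilt -0.0611
```

Calibration is good: w1 reads +0.063 and w7 reads -0.061, so the beam now rests on its negative stop with the rider well out to +y. Next I locate the rider fin numerically.

```bash
python3 - <<'E'
from h import *
im7,K7,T7=load("pics/w7.png");im1,K1,T1=load("pics/w1.png");im2,K2,T2=load("pics/w2.png")
for a,(u0,u1,v0,v1,st) in((im7,(326,374,214,284,3)),(im2,(540,630,285,378,5))):
    g=cv2.cvtColor(a,cv2.COLOR_BGR2GRAY)
    print("   ",*range(u0,u1,st))
    for v in range(v0,v1,st): print(v,*[f"{x:3d}" for x in g[v,u0:u1:st]])
E
```

```text
326 329 332 335 338 341 344 347 350 353 356 359 362 365 368 371
214 101 128 128 113 127 128 101 102 100 101 102 102 102 101 109 173
217  73  93 102 102 102 126 101 101 103 103 101 102 101 100 101 114
220  72  79 101 101 101 100 101 101 102 102 102 101 101 101 102 101
223 111  69  54  56  57  56  56  56  58  55  55 101 100 100 100 102
226 110  81  58  57  55  56  55  57  61  68  62  64 100 101 100 101
229  71  64  88  92  90  74  77  78  76  74  76  75  63  64  63  64
232  67  72  87  94  91  75  77  77  75  75  78  73  85  85  84  87
235 112 112  87  93  87  76  77  76  76  74  75  74  89  90  89  89
238 112 111  86  81  61  55  55  54  55  58  62  74  89  89  90  91
241 112 112  84  93  55  57  56  56  56  56  57  74  88  88  89  89
244 111 111  81  93  50  55  56  56  57  57  59  58  88  89  88  88
247 112 111  80  83  48  55  57  57  56  57  58  58  89  88  88  89
250 108 109  80  93  50  54  57  56  57  57  60  59  65  85  84  83
253 107 107  75  93  50  56  76  76  74  78  78  77  78  86  87  85
256 110 109  75  93  54  55  78  77  79  78  79  79  76  85  86  85
259 107 106  72 
[... 1415 characters left out ...]
 169 169 169 169
335  49  48  49  74  45  48  46  48  47  47  53  57  57  58  57  77  86  87
340 171  46  60 125 104  45  47  46  49  46  47  54  73  68  63  72  69  63
345 171 171  88 125 127 113  47  47  47  49  46  81 133 130 134 131 135  63
350 172 172 171 171 170 145 155  45  48  47  48  97 136 132 135 134 132  64
355 171 172 171 171  54 146 146 136  46  48  47 109 135 134 133 129 118 111
360 172 171 170 172 146 147 145 147  91  45  48 120 133 128 130 133  97 111
365 171 171 170 170 139 148 145 169 125 118  54 122 129 133 132 128 124  50
370 171 170 170 169 169 168 166 164 127 127 121 115 111 110 114 115 126  24
375 127 127 127 126 127 128 127 126 126 127 127 127 126 127 127 126 126  25
```

```bash
sed -i 's/radians(13.7)/radians(15.0)/' tilt.py; python3 - <<'E'
from h import *
im7,K7,T7=load("pics/w7.png");im2,K2,T2=load("pics/w2.png")
print(tri(ray(K7,T7,353.3,264.7),ray(K2,T2,608.2,355.5)))
for (u,v) in((353.3,264.7),(343,251.5),(363.8,251.5),(343.5,278),(363.8,278)): print([onz(K7,T7,u,v,z).round(4) for z in(.10,.11,.12)])
print(T7[:3,3],T2[:3,3])
E
python3 tilt.py pics/w1.png pics/w7.png | grep tilt
```

```text
(array([0.54754649, 0.01026045, 0.12510016]), np.float64(0.0022632334021036584))
[array([0.5537, 0.0138, 0.1   ]), array([0.5508, 0.0124, 0.11  ]), array([0.5479, 0.0111, 0.12  ])]
[array([0.5454, 0.0036, 0.1   ]), array([0.5427, 0.0026, 0.11  ]), array([0.5401, 0.0015, 0.12  ])]
[array([0.5417, 0.0189, 0.1   ]), array([0.5392, 0.0173, 0.11  ]), array([0.5367, 0.0158, 0.12  ])]
[array([0.5658, 0.0092, 0.1   ]), array([0.5625, 0.0079, 0.11  ]), array([0.5592, 0.0067, 0.12  ])]
[array([0.5622, 0.0244, 0.1   ]), array([0.559 , 0.0227, 0.11  ]), array([0.5558, 0.0209, 0.12  ])]
[ 0.46639876 -0.02766538  0.40091938] [ 0.46589602 -0.18224106  0.34481859]
pics/w1.png c 0.0021 plate w 0.1982 pan span 0.2953 tilt 0.0637
pics/w7.png c 0.0035 plate w 0.2005 pan span 0.2995 tilt -0.0629
```

```bash
python3 - <<'E'
from tilt import *
from scipy.optimize import least_squares
_,K7,T7=load("pics/w7.png");_,K2,T2=load("pics/w2.png");_,K1,T1=load("pics/w1.png")
def P(p,th):
    d,a,x=p; s=d*np.cos(th)-a*np.sin(th)+.0028; return np.r_[C+x*ex+s*ey,.085+d*np.sin(th)+a*np.cos(th)]
f=lambda p:np.r_[proj(K7,T7,P(p,-.06))-[353.3,264.7],proj(K2,T2,P(p,.06))-[608.2,355.5]]
r=least_squares(f,[.035,.03,0]); print(r.x,r.fun,P(r.x,-.06),P(r.x,.06))
print(get_state()["position"])
E
```

```text
[ 0.037936    0.04394675 -0.00242588] [ 0.25934826 -0.63957235 -0.23338978  0.52510065] [0.54544915 0.01019958 0.12659287] [0.54681324 0.00510872 0.13114246]
[ 0.53600229 -0.01117143  0.27730594]
```

```bash
python3 - <<'E'
from tilt import *
for n,(u0,u1),vs in(("w1",(305,345),range(184,320,6)),("w2",(495,535),range(270,395,6)),("w7",(280,322),range(196,330,6))):
    im,K,T=load(f"pics/{n}.png"); g=cv2.cvtColor(im,cv2.COLOR_BGR2GRAY)
    print(n)
    for v in vs:
        d=np.where(g[v,u0:u1]<48)[0]+u0
        print(v,(d.min(),d.max(),len(d)) if len(d) else None,end="; ")
    print()
a,b=load("pics/w1.png"),load("pics/w2.png")
for p,q in(((323,197),(516,280)),((326,310),(508,385))): 
    X,e=tri(ray(a[1],a[2],*p),ray(b[1],b[2],*q)); print(X,e,(X[:2]-C)@ey,(X[:2]-C)@ex)
E
```

```text
w1
184 None; 190 None; 196 (np.int64(317), np.int64(326), 10); 202 (np.int64(318), np.int64(318), 1); 208 (np.int64(318), np.int64(326), 9); 214 (np.int64(318), np.int64(326), 9); 220 (np.int64(318), np.int64(327), 10); 226 (np.int64(319), np.int64(326), 8); 232 (np.int64(319), np.int64(327), 9); 238 (np.int64(319), np.int64(327), 9); 244 (np.int64(319), np.int64(327), 9); 250 (np.int64(319), np.int64(328), 10); 256 (np.int64(320), np.int64(328), 9); 262 (np.int64(319), np.int64(328), 10); 268 (np.int64(320), np.int64(327), 8); 274 (np.int64(320), np.int64(328), 9); 280 (np.int64(323), np.int64(324), 2); 286 (np.int64(323), np.int64(325), 3); 292 (np.int64(324), np.int64(328), 5); 298 (np.int64(324), np.int64(327), 4); 304 (np.int64(324), np.int64(327), 4); 310 (np.int64(324), np.int64(326), 3); 316 None; 
w2
270 None; 276 (np.int64(511), np.int64(521), 11); 282 (np.int64(511), np.int64(514), 4); 288 (np.int64(511), np.int64(513), 3); 294 (np.int64(509), np.int64(511), 3); 300 (np.int64(508), np.int64(511), 4); 306 (np.int64(508), np.int64(511), 4); 312 (np.int64(507), np.int64(510),
[... 718 characters left out ...]
 (np.int64(294), np.int64(302), 9); 250 (np.int64(295), np.int64(302), 7); 256 (np.int64(295), np.int64(303), 9); 262 (np.int64(295), np.int64(304), 10); 268 (np.int64(295), np.int64(304), 10); 274 (np.int64(295), np.int64(304), 9); 280 (np.int64(296), np.int64(303), 8); 286 (np.int64(296), np.int64(304), 9); 292 (np.int64(300), np.int64(301), 2); 298 (np.int64(300), np.int64(301), 2); 304 (np.int64(300), np.int64(302), 3); 310 (np.int64(301), np.int64(302), 2); 316 None; 322 None; 328 None; 
[ 0.52572036 -0.03701941  0.08321625] 0.001703298863107879 0.0027991065939348084 -0.03370360415412865
[ 0.61160727 -0.01141835  0.08068656] 0.011159172215324734 0.005298660494966892 0.055882829915020533
```

The rod is the axle at z≈0.083, clear of the fingers. The fin top is at (0.5455, 0.010, 0.127) with the rider at about +38 mm. I'll descend straddling the fin, then push it towards the middle.

```bash

python3 -m inch '[{"claw":-0.16,"travel":[0.0475,0.1025,-0.2],"turn":0.008},{"claw":-0.16,"travel":[0.0475,0.1025,-0.4],"turn":0.008},{"claw":-0.16,"travel":[0.0475,0.1025,-0.55],"turn":0.008},{"claw":-0.16,"travel":[0.0475,0.1025,-0.6],"turn":0.008},{"claw":-0.16,"travel":[0.0475,0.1025,-0.6],"turn":0.008}]'
python3 -m inch '[{"claw":-0.16,"travel":[0,0,-0.08],"turn":0},{"claw":-0.16,"travel":[0,0,-0.14],"turn":0},{"claw":-0.16,"travel":[0,0,-0.195],"turn":0},{"claw":-0.16,"travel":[0,0,-0.195],"turn":0}]'
python3 - <<'E'
from tilt import *
s=get_state();p=s["position"];print(p,s["width"],s["contact_force"],"s",(p[:2]-C)@ey-.0028,"t",(p[:2]-C)@ex)
E
```

```text
clock: 11.05
position: [0.5448, 0.0093, 0.1562]
ee_rot: [-0.001, -0.13, 0.992, 0.0]
contact_force: [-0.0, -0.5, 0.7]
width: 0.036
gripper_force: 0.0
clock: 11.45
position: [0.5449, 0.0093, 0.1175]
ee_rot: [-0.001, -0.13, 0.992, 0.0]
contact_force: [-0.1, 0.8, 0.0]
width: 0.0361
gripper_force: 0.0
[0.54489957 0.00933798 0.11753894] 0.03605888533524796 [-0.0937453   0.75199316  0.00630111] s 0.03981296137809118 t -0.00317973306080439
```

```bash

python3 -m inch '[{"claw":-0.56,"travel":[0,0,0],"turn":0},{"claw":-0.56,"travel":[0,0,0],"turn":0},{"claw":-0.56,"travel":[0.013,-0.048,0],"turn":0},{"claw":-0.56,"travel":[0.026,-0.096,0],"turn":0},{"claw":-0.56,"travel":[0.039,-0.144,0],"turn":0}]' 20
python3 -m inch '[{"claw":-0.56,"travel":[0.008,-0.030,0],"turn":0},{"claw":-0.56,"travel":[0.013,-0.049,0],"turn":0},{"claw":-0.56,"travel":[0.013,-0.049,0],"turn":0},{"claw":-0.16,"travel":[0.013,-0.049,0],"turn":0},{"claw":-0.16,"travel":[0.013,-0.049,0],"turn":0}]'
python3 -m inch '[{"claw":-0.16,"travel":[0,0,0.2],"turn":0},{"claw":-0.16,"travel":[0,0,0.4],"turn":0},{"claw":-0.16,"travel":[-0.05,0,0.6],"turn":0},{"claw":-0.16,"travel":[-0.05,0,0.8],"turn":0},{"claw":-0.16,"travel":[-0.05,0,0.8],"turn":0}]'
python3 -m inch '[{"claw":-0.16,"travel":[0,0,0],"turn":0},{"claw":-0.16,"travel":[0,0,0],"turn":0},{"claw":-0.16,"travel":[0,0,0],"turn":0},{"claw":-0.16,"travel":[0,0,0],"turn":0},{"claw":-0.16,"travel":[0,0,0],"turn":0}]'
python3 -m inch '[{"claw":-0.16,"travel":[0,0,0],"turn":0},{"claw":-0.16,"travel":[0,0,0],"turn":0},{"claw":-0.16,"travel":[0,0,0],"turn":0},{"claw":-0.16,"travel":[0,0,0],"turn":0}]'
python3 - <<'E'
from tilt import *
snap('wrist','pics/w8.png'); measure('pics/w8.png')
im,K,T=load('pics/w8.png'); g=cv2.cvtColor(im,cv2.COLOR_BGR2GRAY)
u,v=proj(K,T,np.r_[C+.0028*ey,.129]).astype(int); print(u,v)
print(*range(u-30,u+31,4))
for y in range(v-30,v+31,4): print(y,*g[y,u-30:u+31:4])
E
```

```text
clock: 11.95
position: [0.5538, -0.0203, 0.1187]
ee_rot: [0.0, -0.13, 0.992, -0.0]
contact_force: [-0.0, 0.7, 1.6]
width: 0.0188
gripper_force: 0.6
clock: 12.45
position: [0.5557, -0.0291, 0.1182]
ee_rot: [-0.0, -0.13, 0.991, 0.0]
contact_force: [0.0, 0.6, 0.1]
width: 0.0356
gripper_force: 0.0
clock: 12.95
position: [0.5487, -0.0295, 0.2846]
ee_rot: [0.006, -0.13, 0.991, -0.002]
contact_force: [0.6, 0.3, 0.2]
width: 0.0356
gripper_force: 0.0
clock: 13.45
position: [0.5457, -0.0292, 0.2773]
ee_rot: [-0.001, -0.13, 0.992, 0.0]
contact_force: [-0.0, 0.2, -1.1]
width: 0.0356
gripper_force: 0.0
clock: 13.85
position: [0.5459, -0.0293, 0.2783]
ee_rot: [0.0, -0.13, 0.992, 0.0]
contact_force: [0.5, 0.1, -1.0]
width: 0.0357
gripper_force: 0.0
L [1.519e-01 3.400e-03 4.600e+01 3.900e-03]
R [-1.479e-01  6.600e-03  4.200e+01  8.000e-04]
pl [ 1.012e-01 -2.000e-04  3.900e+01  2.000e-04]
pr [-9.7e-02 -1.0e-04  3.8e+01  2.0e-04]
pics/w8.png c 0.0021 plate w 0.1981 pan span 0.2998 tilt -0.0023
323 261
293 297 301 305 309 313 317 321 325 329 333 337 341 345 349 353
231 113 113 113 114 77 96 89 46 43 76
[... 174 characters left out ...]
 87 87 88 87
247 109 110 109 108 82 88 96 94 79 77 77 65 85 87 85 85
251 111 110 111 110 82 88 101 101 78 81 79 63 87 86 87 87
255 98 97 96 69 69 88 101 98 96 79 78 64 61 100 99 101
259 130 128 127 57 66 87 102 99 78 77 75 71 58 101 128 126
263 130 129 128 58 65 87 99 96 76 77 78 70 57 101 128 127
267 128 131 130 58 57 58 96 95 93 75 76 53 57 94 129 128
271 130 130 120 90 89 89 86 87 85 85 82 88 89 77 129 175
275 130 131 117 99 101 100 98 44 44 102 98 96 97 89 128 174
279 128 130 129 110 112 111 111 44 43 109 109 109 110 99 169 175
283 86 92 85 93 84 90 86 47 43 91 85 90 86 88 104 92
287 69 68 71 67 68 68 68 63 48 67 66 67 66 68 68 68
291 100 99 100 98 96 99 100 90 61 99 100 92 99 95 137 136
```

```bash
cat > t2.py <<'E'
from tilt import *
def raw(blue,K,T,s0,z,w=.012):
    ss=s0+np.arange(-w,w,.0002); out=[]
    for t in np.arange(-.072,.073,.003):
        q=np.array([proj(K,T,np.r_[C+t*ex+s*ey,z]) for s in ss]).astype(np.float32)
        p=cv2.GaussianBlur(cv2.remap(blue,q[:,:1],q[:,1:],cv2.INTER_LINEAR),(1,7),1.5)[:,0]
        d=np.abs(np.gradient(p)); out.append(ss[d.argmax()])
    return np.array(out)
def mode(a): # densest 1.6 mm window
    c=max(a,key=lambda x:(abs(a-x)<.0008).sum()); k=a[abs(a-c)<.0008]; return k.mean(),len(k)
def m2(fn,show=0):
    im,K,T=load(fn); b=im[:,:,0].astype(np.float32)-im[:,:,2]
    e=[raw(b,K,T,s,z) for s,z in((.1515,.085),(-.1465,.085),(.1021,.016),(-.0965,.016))]
    if show: print((e[0]*1e4).astype(int),(e[1]*1e4).astype(int))
    m=[mode(x) for x in e]; c=(m[2][0]+m[3][0])/2; h=T[2,3]-.085
    print(fn,np.round(m,4).tolist(),"tilt",round((m[0][0]+m[1][0]-2*c)*h/(.149*.298),4))
E
python3 -c "
from t2 import *
m2('pics/w1.png');m2('pics/w7.png',1);m2('pics/w8.png',1)"
```

```text
pics/w1.png [[0.1535, 21.0], [-0.1404, 20.0], [0.1012, 39.0], [-0.097, 39.0]] tilt 0.0634
[1473 1475 1477 1503 1529 1539 1547 1541 1533 1509 1477 1477 1475 1459
 1457 1457 1459 1457 1457 1459 1459 1457 1459 1461 1497 1529 1549 1557
 1561 1555 1545 1521 1473 1477 1475 1473 1475 1477 1475 1475 1477 1477
 1475 1509 1539 1571 1593 1613 1627] [-1516 -1518 -1516 -1516 -1516 -1518 -1516 -1516 -1516 -1516 -1516 -1514
 -1518 -1516 -1496 -1496 -1494 -1496 -1496 -1494 -1496 -1496 -1494 -1496
 -1496 -1494 -1496 -1496 -1494 -1496 -1496 -1496 -1496 -1494 -1500 -1514
 -1516 -1514 -1516 -1516 -1514 -1516 -1516 -1546 -1576 -1538 -1432 -1352
 -1508]
pics/w7.png [[0.1475, 17.0], [-0.1517, 23.0], [0.1014, 24.0], [-0.0967, 39.0]] tilt -0.0628
[1491 1493 1493 1539 1567 1575 1583 1577 1567 1543 1493 1493 1493 1473
 1475 1473 1475 1473 1475 1473 1475 1473 1475 1473 1523 1553 1585 1591
 1599 1591 1585 1561 1537 1491 1495 1491 1493 1491 1493 1495 1493 1495
 1491 1511 1563 1599 1625 1559 1605] [-1488 -1488 -1488 -1486 -1488 -1486 -1488 -1486 -1488 -1488 -1490 -1488
 -1490 -1488 -1470 -1472 -1470 -1470 -1470 -1472 -1468 -1470 -1468 -1468
 -1470 -1472 -1468 -1470 -1468 -1470 -1468 -1470 -1468 -1470 -1486 -1488
 -1486 -1488 -1490 -1486 -1488 -1486 -1504 -1534 -1564 -1392 -1352 -1416
 -1386]
pics/w8.png [[0.1493, 16.0], [-0.1489, 22.0], [0.1012, 30.0], [-0.097, 42.0]] tilt -0.0269
```

Edges are now clean. After calibration the tilt is about -0.026, so the rider needs roughly 13 mm more towards -y.

```bash

python3 -m inch '[{"claw":-0.16,"travel":[0.0485,0.0065,-0.2],"turn":0},{"claw":-0.16,"travel":[0.0485,0.0065,-0.4],"turn":0},{"claw":-0.16,"travel":[0.0485,0.0065,-0.6],"turn":0},{"claw":-0.16,"travel":[0.0485,0.0065,-0.7],"turn":0},{"claw":-0.16,"travel":[0.0485,0.0065,-0.8],"turn":0}]'
python3 -m inch '[{"claw":-0.16,"travel":[0,0,0],"turn":0},{"claw":-0.56,"travel":[0,0,0],"turn":0},{"claw":-0.56,"travel":[0,0,0],"turn":0},{"claw":-0.56,"travel":[0,0,0],"turn":0}]'
python3 -m inch '[{"claw":-0.56,"travel":[0.008,-0.03,0],"turn":0},{"claw":-0.56,"travel":[0.016,-0.06,0],"turn":0},{"claw":-0.56,"travel":[0.019,-0.0725,0],"turn":0},{"claw":-0.56,"travel":[0.019,-0.0725,0],"turn":0}]'
python3 -m inch '[{"claw":-0.16,"travel":[0,0,0],"turn":0},{"claw":-0.16,"travel":[0,0,0],"turn":0},{"claw":-0.16,"travel":[0,0,0.2],"turn":0},{"claw":-0.16,"travel":[0,0,0.4],"turn":0},{"claw":-0.16,"travel":[-0.05,0,0.6],"turn":0}]'
python3 -m inch '[{"claw":-0.16,"travel":[0,0.04,0.2],"turn":0},{"claw":-0.16,"travel":[0,0.04,0.2],"turn":0},{"claw":-0.16,"travel":[0,0.04,0.2],"turn":0},{"claw":-0.16,"travel":[0,0.04,0.2],"turn":0},{"claw":-0.16,"travel":[0,0.04,0.2],"turn":0}]'
python3 -m inch '[{"claw":-0.16,"travel":[0,0,0],"turn":0},{"claw":-0.16,"travel":[0,0,0],"turn":0},{"claw":-0.16,"travel":[0,0,0],"turn":0},{"claw":-0.16,"travel":[0,0,0],"turn":0},{"claw":-0.16,"travel":[0,0,0],"turn":0}]'
python3 - <<'E'
from t2 import *
snap('wrist','pics/w9.png'); m2('pics/w9.png',1)
E
```

```text
clock: 14.4
position: [0.5551, -0.0279, 0.1168]
ee_rot: [-0.001, -0.13, 0.992, 0.0]
contact_force: [1.3, -0.5, -0.3]
width: 0.0355
gripper_force: 0.0
clock: 14.8
position: [0.5565, -0.0281, 0.1197]
ee_rot: [0.001, -0.13, 0.991, -0.0]
contact_force: [0.3, 0.1, -0.4]
width: 0.0187
gripper_force: 0.0
clock: 15.2
position: [0.5597, -0.0432, 0.1184]
ee_rot: [0.0, -0.13, 0.992, -0.0]
contact_force: [-0.3, 0.2, 0.3]
width: 0.0187
gripper_force: 0.0
clock: 15.7
position: [0.55, -0.0425, 0.2393]
ee_rot: [0.0, -0.13, 0.991, 0.0]
contact_force: [0.3, -0.2, -0.2]
width: 0.0362
gripper_force: 0.0
clock: 16.2
position: [0.5485, -0.0344, 0.2764]
ee_rot: [-0.002, -0.13, 0.992, 0.001]
contact_force: [0.3, -0.2, -0.1]
width: 0.036
gripper_force: 0.0
clock: 16.7
position: [0.5494, -0.0345, 0.2783]
ee_rot: [-0.0, -0.13, 0.992, 0.0]
contact_force: [-0.4, 0.4, 0.2]
width: 0.0359
gripper_force: 0.0
[1511 1509 1513 1557 1583 1591 1599 1593 1587 1561 1537 1511 1511 1511
 1491 1489 1491 1491 1493 1489 1491 1489 1493 1489 1521 1567 1593 1607
 1613 1615 1605 1591 1557 1503 1509 1511 1513 1509 1513 1509 1511 1509
 1511 1515 1563 1593 1627 1413 1569] [-1470 -1472 -1470 -1470 -1470 -1470 -1470 -1470 -1470 -1470 -1470 -1468
 -1470 -1468 -1452 -1452 -1450 -1452 -1452 -1452 -1452 -1452 -1452 -1450
 -1452 -1450 -1452 -1450 -1452 -1450 -1452 -1450 -1452 -1454 -1468 -1470
 -1468 -1470 -1470 -1470 -1470 -1474 -1506 -1543 -1578 -1466 -1394 -1376
 -1358]
pics/w9.png [[0.1511, 17.0], [-0.1471, 23.0], [0.1012, 41.0], [-0.0971, 40.0]] tilt -0.0007
```

The tilt now reads about -0.001, which is level. Before handing in I'll check the moved tube is fully home by triangulating its cap against the neighbouring small's, from a view over the left pan.

```bash

python3 -m inch '[{"claw":-0.16,"travel":[-0.05,0.2,-0.05],"turn":0},{"claw":-0.16,"travel":[-0.1,0.4,-0.1],"turn":0},{"claw":-0.16,"travel":[-0.15,0.6,-0.15],"turn":0},{"claw":-0.16,"travel":[-0.15,0.6,-0.15],"turn":0},{"claw":-0.16,"travel":[-0.15,0.6,-0.15],"turn":0}]'
python3 -m inch '[{"claw":-0.16,"travel":[0,0,0],"turn":0},{"claw":-0.16,"travel":[0,0,0],"turn":0},{"claw":-0.16,"travel":[0,0,0],"turn":0}]'
python3 - <<'E'
from t2 import *
snap('wrist','pics/w10.png')
a,b=load('pics/w9.png'),load('pics/w10.png')
def cc(im,K,T,X,r):
    u,v=proj(K,T,X); R=K[0,0]*r/(T[2,3]-X[2])
    g=cv2.cvtColor(im,cv2.COLOR_BGR2GRAY)
    u0,v0=int(u-45),int(v-45); p=cv2.resize(g[v0:v0+90,u0:u0+90],None,fx=4,fy=4,interpolation=cv2.INTER_CUBIC)
    c=cv2.HoughCircles(cv2.GaussianBlur(p,(5,5),1.5),cv2.HOUGH_GRADIENT,1,20,param1=60,param2=12,minRadius=int(3.6*R),maxRadius=int(4.5*R))
    c=c[0]; k=c[np.argmin(np.hypot(c[:,0]-180,c[:,1]-180))]
    return np.array([k[0]/4+u0-.375,k[1]/4+v0-.375,k[2]/4,R])
m=np.array([.524,.0855])
for n,t,hz,r in(("small0",-.055,.127,.012),("mid",.0055,.127,.012),("med",.055,.139,.014)):
    X=np.r_[m+t*ex,hz]; p=cc(*a,X,r); q=cc(*b,X,r)
    Y,e=tri(ray(a[1],a[2],*p[:2]),ray(b[1],b[2],*q[:2]))
    print(n,p.round(1),q.round(1),Y.round(4),round(e,4),"s",((Y[:2]-C)@ey).round(4),"t",((Y[:2]-C)@ex).round(4))
E
```

```text
clock: 17.25
position: [0.5192, 0.0861, 0.2483]
ee_rot: [0.0, -0.131, 0.991, -0.0]
contact_force: [0.3, 0.0, 0.3]
width: 0.0358
gripper_force: 0.0
clock: 17.55
position: [0.5199, 0.0846, 0.2485]
ee_rot: [0.0, -0.129, 0.992, -0.0]
contact_force: [-0.7, -0.4, 0.7]
width: 0.0356
gripper_force: 0.0
small0 [522.  174.   18.7  18. ] [334.2 169.8  19.3  20.2] [0.4692 0.0754 0.1289] 0.0026 s 0.126 t -0.0592
mid [509.2 257.   19.3  18. ] [338.5 267.2  19.3  20.2] [0.527  0.0941 0.1194] 0.0005 s 0.1291 t 0.0015
med [507.  329.8  21.9  22. ] [335.5 348.2  23.5  24.8] [0.5752 0.1049 0.135 ] 0.0006 s 0.1271 t 0.0509
```

```bash
python3 - <<'E'
from t2 import *
a,b=load('pics/w9.png'),load('pics/w10.png')
def ff(im,seed):
    m=np.zeros((482,642),np.uint8); cv2.floodFill(cv2.medianBlur(im,3),m,(int(seed[0]),int(seed[1])),0,(5,)*3,(5,)*3,4|cv2.FLOODFILL_MASK_ONLY|cv2.FLOODFILL_FIXED_RANGE|(255<<8))
    m=m[1:-1,1:-1]; c=max(cv2.findContours(m,cv2.RETR_EXTERNAL,cv2.CHAIN_APPROX_NONE)[0],key=cv2.contourArea); (x,y),(w,h),_=cv2.fitEllipse(cv2.convexHull(c)); return np.array([x,y,w,h,cv2.contourArea(c)])
for n,p,q in(("small0",(521,173),(334,172)),("mid",(510,257),(338,269)),("med",(507,330),(336,349))):
    P,Q=ff(a[0],p),ff(b[0],q); Y,e=tri(ray(a[1],a[2],*P[:2]),ray(b[1],b[2],*Q[:2]))
    print(n,P.round(1),Q.round(1),Y.round(4),round(e,4),"s",((Y[:2]-C)@ey).round(4),"t",((Y[:2]-C)@ex).round(4))
E
```

```text
small0 [519.9 173.8  27.9  36.7 635. ] [ 336.2  174.4   36.    39.9 1007.5] [0.4706 0.0772 0.123 ] 0.0002 s 0.1274 t -0.0574
mid [512.9 259.2  29.4  33.3 720.5] [337.8 267.6  31.8  38.2 808.5] [0.526  0.0933 0.1263] 0.001 s 0.1286 t 0.0003
med [508.8 334.5  32.5  37.7 910. ] [336.  350.9  33.9  41.9 899.5] [0.5767 0.1057 0.1373] 0.0011 s 0.1275 t 0.0525
```

The triangulated heights (0.123, 0.126, 0.137) fit seated tubes, but only to about 3 mm. A gentle press with shut fingertips will settle it: on the lower stop, a home cap should meet the tips at z≈0.1195, i.e. TCP≈0.1385.

```bash

python3 -m inch '[{"claw":-1,"travel":[0.033,0.038,-0.1],"turn":0},{"claw":-1,"travel":[0.033,0.038,-0.25],"turn":0},{"claw":-1,"travel":[0.033,0.038,-0.4],"turn":0},{"claw":-1,"travel":[0.033,0.038,-0.49],"turn":0},{"claw":-1,"travel":[0.033,0.038,-0.49],"turn":0}]' 20
python3 -m inch '[{"claw":-1,"travel":[0,0,-0.015],"turn":0},{"claw":-1,"travel":[0,0,-0.03],"turn":0},{"claw":-1,"travel":[0,0,-0.04],"turn":0},{"claw":-1,"travel":[0,0,-0.045],"turn":0},{"claw":-1,"travel":[0,0,-0.045],"turn":0}]'

```

```text
clock: 18.1
position: [0.5242, 0.0925, 0.1478]
ee_rot: [-0.003, -0.13, 0.992, 0.0]
contact_force: [-0.4, 0.3, -0.5]
width: 0.0
gripper_force: 0.0
clock: 18.6
position: [0.5261, 0.0932, 0.1416]
ee_rot: [0.0, -0.13, 0.991, 0.0]
contact_force: [-1.1, 0.0, 0.4]
width: -0.0004
gripper_force: 0.0
```

```bash

python3 -m inch '[{"claw":-1,"travel":[0,0,-0.005],"turn":0},{"claw":-1,"travel":[0,0,-0.005],"turn":0}]' | grep -E "posi|cont"
python3 -m inch '[{"claw":-1,"travel":[0,0,-0.005],"turn":0},{"claw":-1,"travel":[0,0,-0.005],"turn":0}]'| grep -E "posi|cont"
python3 -m inch '[{"claw":-1,"travel":[0,0,-0.0025],"turn":0},{"claw":-1,"travel":[0,0,-0.0025],"turn":0}]'| grep -E "posi|cont"

```

```text
position: [0.526, 0.0932, 0.1403]
contact_force: [0.1, 0.1, 0.7]
position: [0.5259, 0.0932, 0.1392]
contact_force: [0.7, 0.0, -0.0]
position: [0.5261, 0.0932, 0.1388]
contact_force: [0.2, -0.4, 1.2]
```

```bash

python3 -m inch '[{"claw":-1,"travel":[0,0,-0.0025],"turn":0},{"claw":-1,"travel":[0,0,-0.0025],"turn":0}]' | grep -E "posi|cont"
python3 -m inch '[{"claw":-1,"travel":[0,0,-0.0025],"turn":0},{"claw":-1,"travel":[0,0,-0.0025],"turn":0}]'| grep -E "posi|cont"

```

```text
position: [0.5263, 0.0931, 0.1388]
contact_force: [-0.4, 0.0, 3.4]
position: [0.5265, 0.0931, 0.1387]
contact_force: [-1.2, -0.5, 6.1]
```

Contact firmed at TCP 0.1388, 6 N, as expected for a fully home tube. I'll retract and recheck the level from the usual view.

```bash

python3 -m inch '[{"claw":-1,"travel":[0,0,0.03],"turn":0},{"claw":-1,"travel":[0,0,0.2],"turn":0},{"claw":-1,"travel":[0.02,-0.1,0.4],"turn":0},{"claw":-1,"travel":[0.06,-0.3,0.6],"turn":0},{"claw":-1,"travel":[0.1,-0.5,0.7],"turn":0}]'
python3 -m inch '[{"claw":-0.16,"travel":[0.015,-0.14,0],"turn":0},{"claw":-0.16,"travel":[0.015,-0.14,0],"turn":0},{"claw":-0.16,"travel":[0.015,-0.14,0],"turn":0},{"claw":-0.16,"travel":[0.015,-0.14,0],"turn":0},{"claw":-0.16,"travel":[0.015,-0.14,0],"turn":0}]'
python3 -m inch '[{"claw":-0.16,"travel":[0,0,0],"turn":0},{"claw":-0.16,"travel":[0,0,0],"turn":0},{"claw":-0.16,"travel":[0,0,0],"turn":0},{"claw":-0.16,"travel":[0,0,0],"turn":0},{"claw":-0.16,"travel":[0,0,0],"turn":0}]'
python3 - <<'E'
from t2 import *
snap('wrist','pics/w11.png'); m2('pics/w11.png')
E
```

```text
clock: 20.1
position: [0.5462, -0.0048, 0.2795]
ee_rot: [0.002, -0.131, 0.991, -0.0]
contact_force: [1.1, 0.4, -0.6]
width: -0.0002
gripper_force: 0.0
clock: 20.6
position: [0.5482, -0.0317, 0.2762]
ee_rot: [-0.001, -0.131, 0.991, 0.0]
contact_force: [-0.2, 0.1, -0.4]
width: 0.0356
gripper_force: 0.0
clock: 21.1
position: [0.5486, -0.0328, 0.2767]
ee_rot: [0.0, -0.13, 0.991, 0.0]
contact_force: [0.4, -0.8, -0.5]
width: 0.0353
gripper_force: 0.0
pics/w11.png [[0.151, 17.0], [-0.1471, 22.0], [0.1011, 40.0], [-0.097, 41.0]] tilt -0.0015
```

```bash
python3 -c "
from rig import ticket
print(ticket.sign_off())"
```

```text
the job is handed in; nothing more can be done
None
```

I moved the right pan's small tube into the left middle pocket (a 6 N press confirmed it is fully home) and slid the rider until the beam rested at about -0.0015 rad, within measuring error of level; the job was handed in at about 21 s, and no verdict was shown.

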